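# Build the test-sieve stack on the shaker

### The job

Build the sieve stack on the shaker for a particle-size run, from the bottom up: the aluminium pan inside the locating ring, then the fine blue sieve, the medium yellow sieve, the coarse red sieve, and the lid on top. Set each part down (do not drop it) level and nested fully home in the one below, and let go of it, before the next goes on; leave the beaker, the amber bottle and the timer where they stand.

Things in the scene. Friction and masses are not known exactly. Their poses are not given: they have to be found in the camera images.
- shaker: Sieve shaker, fixed: white housing 140 x 140 mm, 50 mm high; on it a round steel table (104 mm across, upper face 62 mm above the bench) with a dark locating ring: inside 63 mm, outside 74 mm, 6 mm high, bevelled inside. Origin: centre of the housing's underside; the ring is centred straight above it. z up; grey control panel faces its -x.
- pan: Receiving pan: bare aluminium cup, 58 mm across, 50 mm inside, 27 mm high, bottom edge bevelled to 52 mm. Origin: centre of underside, z up. Loose, 90 g. Seated in the locating ring its origin is 62 mm above the shaker's. Grip across the outside from above, fingertips 9 mm or more above its underside, to clear the 6 mm ring.
- sieve_fine: Blue sieve, very close 1.5 mm mesh. Frame 58 mm across, top socket 50 mm wide (4 mm wall); tapered skirt under it 9 mm high, 40 mm across at the bottom, 47 at the shoulder; 31 mm high in all. Origin: centre of underside, z up. Loose, 70 g. Fully home, origin is 22 mm above that of a sieve below, 18 mm above the pan's. Grip across the frame, fingertips 11 mm or more above its underside.
- sieve_medium: Yellow sieve, 3.4 mm mesh. Frame 58 mm across, top socket 50 mm wide (4 mm wall); tapered skirt under it 9 mm high, 40 mm across at the bottom, 47 at the shoulder; 31 mm high in all. Origin: centre of underside, z up. Loose, 70 g. Fully home, origin is 22 mm above that of a sieve below, 18 mm above the pan's. Grip across the frame, fingertips 11 mm or more above its underside.
- sieve_coarse: Red sieve, open 7 mm mesh. Frame 58 mm across, top socket 50 mm wide (4 mm wall); tapered skirt under it 9 mm high, 40 mm across at the bottom, 47 at the shoulder; 31 mm high in all. Origin: centre of underside, z up. Loose, 70 g. Fully home, origin is 22 mm above that of a sieve below, 18 mm above the pan's. Grip across the frame, fingertips 11 mm or more above its underside.
- lid: Lid: white disc 58 mm across over the same 9 mm tapered skirt as the sieves' (disc 9 to 14 mm above the underside), with a black knob 18 mm across from 14 to 35 mm above the underside. Origin: centre of underside, z up. Loose, 50 g, knob up. Fully home in a sieve its origin is 22 mm above that sieve's. Grip the knob from above.
- beaker: Bystander: small empty glass beaker, 50 mm across, 52 mm high, loose; origin: centre of its underside.
- sample_bottle: Bystander: small amber bottle with a black cap, 44 mm across, 100 mm high, loose; origin: centre of its underside.
- timer: Bystander: white bench timer, 62 x 66 mm, 22 mm high, loose; origin: centre of its underside.
Mind the look-alikes: they are no part of the job. Of the things that look like the sieve_medium, the smaller one is meant.

How it is judged:
On the way, in this order (a step that is already met when the one before it is completed fails the run):
1. the pan sits level and fully home in the shaker's locating ring, let go of (horizontal distance between pan and shaker below 0.0045 m and z of pan in the frame of shaker between 0.0595 and 0.0645 m and angle between pan's own z axis and vertical below 0.06 rad and contact force between the fingers and pan below 0.05 N), for 0.2 s.
2. the fine (blue) sieve sits level and fully home on the pan, let go of (horizontal distance between sieve_fine and pan below 0.0045 m and z of sieve_fine in the frame of pan between 0.0155 and 0.0205 m and angle between sieve_fine's own z axis and vertical below 0.06 rad and contact force between the fingers and sieve_fine below 0.05 N), for 0.2 s.
3. the medium (yellow) sieve sits level and fully home on the fine (blue) sieve, let go of (horizontal distance between sieve_medium and sieve_fine below 0.0045 m and z of sieve_medium in the frame of sieve_fine between 0.0195 and 0.0245 m and angle between sieve_medium's own z axis and vertical below 0.06 rad and contact force between the fingers and sieve_medium below 0.05 N), for 0.2 s.
4. the coarse (red) sieve sits level and fully home on the medium (yellow) sieve, let go of (horizontal distance between sieve_coarse and sieve_medium below 0.0045 m and z of sieve_coarse in the frame of sieve_medium between 0.0195 and 0.0245 m and angle between sieve_coarse's own z axis and vertical below 0.06 rad and contact force between the fingers and sieve_coarse below 0.05 N), for 0.2 s.
5. the lid sits level and fully home on the coarse (red) sieve, let go of (horizontal distance between lid and sieve_coarse below 0.0045 m and z of lid in the frame of sieve_coarse between 0.0195 and 0.0245 m and angle between lid's own z axis and vertical below 0.06 rad and contact force between the fingers and lid below 0.05 N), for 0.2 s.
At the end, for the whole second after the job is handed in: From the bottom: pan in the locating ring, fine, medium and coarse sieve, lid; each axis within 4.5 mm of the one below, height within 2.5 mm of fully home, tilted less than 0.06 rad; all released and at rest (all of step 1 and all of step 2 and all of step 3 and all of step 4 and all of step 5 and linear speed of each of pan, sieve_fine, sieve_medium, sieve_coarse, lid below 0.02 m/s); the robot touches nothing.
It fails at once if the beaker, the amber bottle or the timer is moved by more than 20 mm (distance of any of beaker, sample_bottle, timer from where it was at the start of the episode above 0.02 m).
It fails at once if a part of the stack is dropped (moves faster than 0.6 m/s with no finger touching it, a fall of about 18 mm) ((contact force between the fingers and pan below 0.05 N and linear speed of pan above 0.6 m/s) or (contact force between the fingers and sieve_fine below 0.05 N and linear speed of sieve_fine above 0.6 m/s) or (contact force between the fingers and sieve_medium below 0.05 N and linear speed of sieve_medium above 0.6 m/s) or (contact force between the fingers and sieve_coarse below 0.05 N and linear speed of sieve_coarse above 0.6 m/s) or (contact force between the fingers and lid below 0.05 N and linear speed of lid above 0.6 m/s)).
It also fails if it takes over 118 s, if anything falls off the work surface, if the arm or the gripper's body presses on something with over 40 N, if the wrist force passes 120 N, or if a joint passes its speed limit or range.

### The arm

A 7-joint arm with a two-finger parallel gripper is mounted at the origin on the work surface; the furniture and walls round the work are solid. World frame = base frame: x ahead of the robot, y to its left, z up, the work surface at z = 0. Lengths are in m, angles in rad, forces in N, time in s.
With the tool pointing down it reaches from about 0.375 to 0.925 m from the base axis. Payload 3.1 kg.
Tool frame: the origin (TCP) lies midway between the tips of the shut fingers; the grasp point (between the pads) lies 19 mm behind it; z points along the fingers, y is the line along which they close (so a half turn about z gives the same grasp; the last joint's range is limited). The gripper opens to 85 mm and grips with 20 to 120 N. Pads are 22 mm wide; open, the fingers measure 114 mm over their backs; the gripper's body (76 mm by 85 mm) begins 54 mm behind the grasp point. The pads swing forward as they close: fully open they stand 13 mm farther back than shut.
Start: joints at [1.125, 0.383, 0.044, 1.598, -0.018, 1.161, -0.05], TCP at [0.222, -0.611, 0.231] pointing down, gripper open.
Joint ranges: [-2.61, 2.61], [-0.41, 2.15], [-1.48, 1.57], [0, 2.5], [-1.57, 4.71], [0.05, 1.97], [-2.85, 2.85]. Speed limits (rad/s): [2.79, 2.79, 3.14, 3.14, 3.14, 3.14, 3.14].

### API

Orientations are given as a unit quaternion [x, y, z, w].
In Python, from workcell import manip, vision, monitor gives the robot as it stands. Calls block until the motion is done:
- manip.move_to(position, orientation): joint-space move of the TCP to a pose.
- manip.servo_line(position, rot=None, vel=0.15, threshold=None): straight line of the TCP; rot=None keeps the orientation; vel is the mean speed in m/s. With threshold (N) it stops when the force on the tool has changed by that much, and returns True; else False.
- manip.goto_joints(angles): joint-space move.
- manip.grip(opening, f_grip=None): finger opening in m; f_grip is the grip in N (None keeps the last); returns when the fingers have stopped.
- manip.pause(seconds).
- manip.ik(position, orientation): joint angles nearest the present ones, or None.
- vision.capture(name): name is "scene" or "top" or "wrist"; returns the picture (384x512x3 uint8, red, green, blue); there is no depth.
- vision.get_calibration(name): a dict with "fx", "fy", "cx", "cy" (pixels), "rvec" (rotation vector, rad) and "tvec" (3), from world to camera coordinates, as OpenCV has them. Camera axes: x right, y down, z forward; pixel columns grow to the right and rows downward; lengths in m; the calibration is good to about 2 mm. A picture is of the moment at which its call begins: read the wrist's pose just before it. get_calibration takes no time and is no camera call; for the wrist camera it gives the pose at the moment of the call.
A pose or a line that the arm cannot do raises manip.MotionError and nothing moves.
- manip.sign_off(): hands the job in; it is judged then, once.
Readings, each from a call of its own:
- monitor.current_time(): time.
- monitor.current_joint_positions(): joint angles.
- monitor.current_joint_vel(): joint speeds.
- monitor.current_effort(): joint torques, N m.
- monitor.current_tool_pos(): TCP position.
- monitor.current_orientation(): TCP orientation.
- monitor.current_wrist_force(): force on the tool from outside, world axes, zero at the start.
- monitor.current_torque(): the same for the moment, N m.
- monitor.current_finger_gap(): finger opening in m.
- monitor.current_finger_force(): force on a finger pad.
Only numpy, scipy, OpenCV 4.12 (cv2) and the standard library are available. Lean on these libraries where they do the work, as an engineer would, in place of code of your own. Each camera call takes 0.05 s, during which the arm holds its last target. There are 200 camera calls.

## Working session

There is one attempt and no reset: what is moved stays moved. The work goes in short steps, each a Python script; the robot and the scene stay as the last script left them, time stands still between calls to the robot, and variables do not carry over. Pictures are saved under pics/ and viewed, at most 14 in all, crops included, and the job is handed in when it is done.

```bash
ls; mkdir -p pics; python3 - <<'E'
from workcell import manip, vision, monitor
import cv2
for n in ("scene","top","wrist"):
    im=vision.capture(n); cv2.imwrite(f"pics/{n}0.png",cv2.resize(im[:,:,::-1],(800,600),interpolation=cv2.INTER_CUBIC))
    cv2.imwrite(f"raw_{n}0.png",im[:,:,::-1])
    c=vision.get_calibration(n); print(n,c)
print(monitor.current_time(),monitor.current_orientation(),monitor.current_tool_pos())
E
```

```text
pics
scene {'fx': 495.3632974812234, 'fy': 495.3632974812234, 'cx': 250.3911247137023, 'cy': 196.82256681729945, 'rvec': array([ 2.65349672,  0.05253191, -0.0148694 ]), 'tvec': array([-0.53275036,  0.01435951,  1.3857562 ])}
top {'fx': 364.1405682920653, 'fy': 364.1405682920653, 'cx': 255.122826451933, 'cy': 196.24981397555015, 'rvec': array([ 2.16935755, -2.13667517,  0.12798061]), 'tvec': array([-0.0034814 ,  0.52986598,  0.81857435])}
wrist {'fx': 281.652603794186, 'fy': 281.652603794186, 'cx': 257.51841957450875, 'cy': 190.01003596063018, 'rvec': array([-2.36601578,  1.66043207,  0.25022067]), 'tvec': array([-0.64896502, -0.03696826,  0.37998733])}
0.15 [ 9.84909670e-01  1.73065985e-01 -2.27982632e-04 -1.02678798e-03] [ 0.22128175 -0.61037509  0.23016025]
```

View pics/scene0.png

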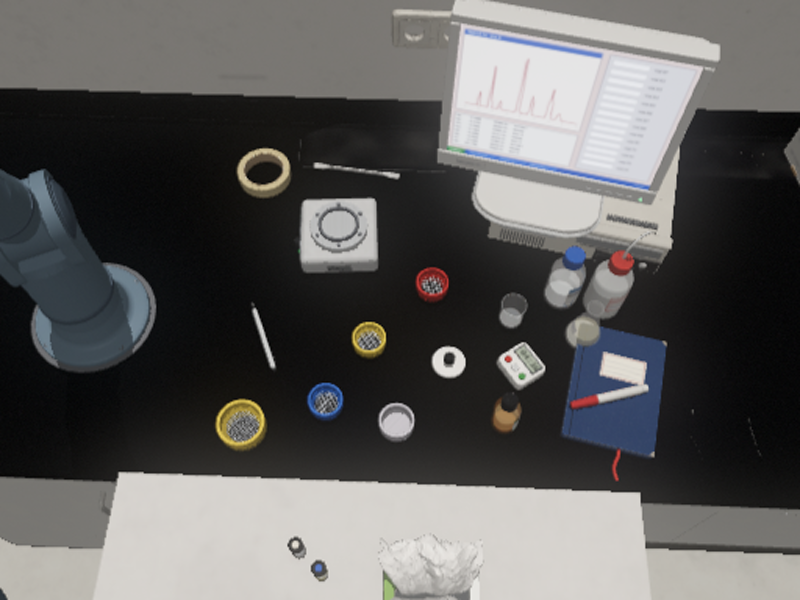

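View pics/top0.png

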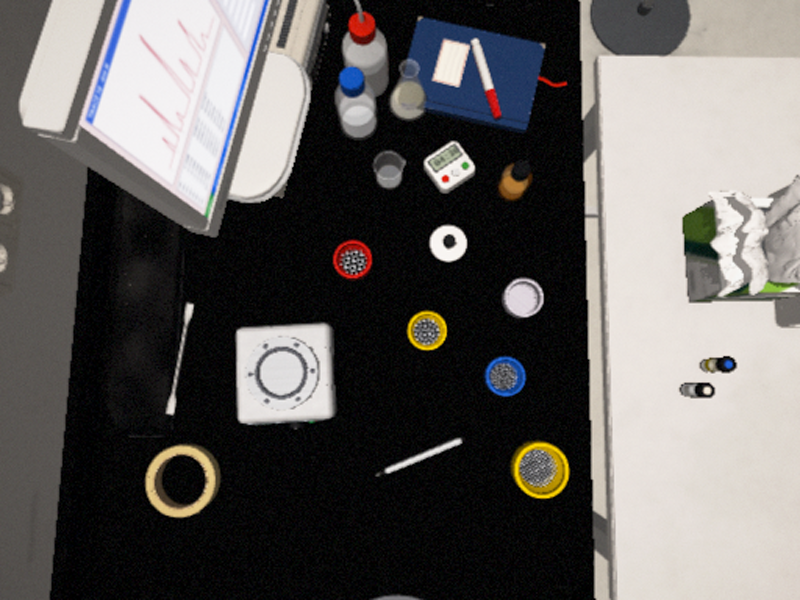

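Candidates (scene, 800x600): small yellow (369,340), large yellow (241,425) = decoy. The blue sieve is at (325,400) and the red at (432,283). The pan is at (396,420) (open white cup), the lid at (449,361), the tape roll at (264,172) and the timer at (521,365). I choose the small yellow, then measure from two views by silhouette fit.

```bash
cat > h.py <<'E'
import numpy as np, cv2
from scipy.optimize import least_squares
from scipy.spatial.transform import Rotation as R
def proj(c,P): return cv2.projectPoints(np.float64(P),c['rvec'],c['tvec'],np.array([[c['fx'],0,c['cx']],[0,c['fy'],c['cy']],[0,0,1]]),None)[0][:,0]
def mask(im,kind):
    hsv=cv2.cvtColor(im,cv2.COLOR_RGB2HSV); h,s,v=cv2.split(hsv)
    col=(s>120)&(v>60)
    return {'blue':col&(h>100)&(h<130),'yellow':col&(h>18)&(h<35),'red':col&((h<8)|(h>172)),
            'white':(v>90)&(s<90)}[kind].astype(np.uint8)
def bbox(im,kind,seed,pad=0):
    """bbox of the outer contour of colour blob nearest seed"""
    m=cv2.morphologyEx(mask(im,kind),cv2.MORPH_CLOSE,np.ones((3,3)))
    n,l,st,ce=cv2.connectedComponentsWithStats(m)
    ok=[i for i in range(1,n) if st[i,4]>80]
    def d(i):
        x,y,w,hh=st[i,:4]; return np.hypot(x+w/2-seed[0],y+hh/2-seed[1])
    i=min(ok,key=d); x,y,w,hh=st[i,:4]
    return np.array([x-.5,y-.5,x+w-.5,y+hh-.5])
t=np.linspace(0,2*np.pi,73)
def model(kind):
    ring=lambda r,z:np.c_[r*np.cos(t),r*np.sin(t),0*t+z]
    if kind=='pan': return np.r_[ring(.026,0),ring(.029,.003),ring(.029,.027)]
    if kind=='lid': return np.r_[ring(.029,.009),ring(.029,.014)]
    return np.r_[ring(.029,.009),ring(.029,.031)]
def pbox(c,P): q=proj(c,P); return np.r_[q.min(0),q.max(0)]
def fit(obs,kind,x0,fixz=None):
    """obs: list of (calib,bbox)"""
    M=model(kind)
    f=lambda p:np.concatenate([pbox(c,M+[p[0],p[1],p[2] if fixz is None else fixz])-b for c,b in obs])
    s=least_squares(f,x0,x_scale=.01,diff_step=1e-3); return s.x,f(s.x)
def tri(cs,ps):
    f=lambda p:np.concatenate([proj(c,[p])[0]-q for c,q in zip(cs,ps)])
    s=least_squares(f,[.5,0,.03]); return s.x,f(s.x)
E
python3 - <<'E'
from h import *
from workcell import vision,monitor
np.set_printoptions(precision=4,suppress=True)
cs={n:vision.get_calibration(n) for n in("scene","top","wrist")}
im={n:cv2.imread(f"raw_{n}0.png")[:,:,::-1].copy() for n in("scene","top")}
seeds=dict(pan=('white',(396,420),(522,298)),fine=('blue',(325,400),(505,376)),med=('yellow',(369,340),(427,330)),big=('yellow',(241,425),(540,470)),coarse=('red',(432,283),(352,259)),lid=('white',(449,361),(448,243)))
for k,(c,a,b) in seeds.items():
    obs=[(cs[n],bbox(im[n],c,np.array(s)/1.5625)) for n,s in(('scene',a),('top',b))]
    x,r=fit(obs,k,[.5,0,0.]); print(k,x,r.round(1), 'zfixed',fit(obs,k,x,0)[0][:2])
for k,a,b in [('ring',(338,223),(281,373)),('beaker',(513,310),(389,170)),('bottlecap',(510,402),(522,168)),('timer',(521,365),(449,166)),('pen',(263,335),(420,457)),('shaker nearcorner',(302,271),(237,424))]:
    print(k,*tri([cs['scene'],cs['top']],[np.array(a)/1.5625,np.array(b)/1.5625]))
c=cs['wrist'];Rc=cv2.Rodrigues(c['rvec'])[0]; print('wristcam pos',-Rc.T@c['tvec'],'axes rows',Rc)
T=R.from_quat(monitor.current_orientation()); print('in tool',T.inv().apply(-Rc.T@c['tvec']-monitor.current_tool_pos()),T.as_matrix())
s=cv2.imread("raw_scene0.png");tp=cv2.imread("raw_top0.png")
def crop(i,x,y,w,h): return cv2.resize(i[y:y+h,x:x+w],(400,300),interpolation=cv2.INTER_CUBIC)
cv2.imwrite("pics/c1.png",np.vstack([np.hstack([crop(s,120,180,160,120),crop(s,180,110,100,75)]),np.hstack([crop(tp,250,130,140,105),crop(tp,250,210,140,105)])]))
E
```

```text
pan [ 0.5482 -0.1837  0.0045] [ 0.5 -0.4  0.3  0.3 -0.2  0.1  0.3  0.7] zfixed [ 0.5485 -0.1835]
fine [ 0.4291 -0.1546  0.0045] [ 0.7 -0.1 -0.2 -0.   0.3  0.5 -0.1 -0. ] zfixed [ 0.4289 -0.1544]
med [ 0.4951 -0.0368  0.001 ] [ 0.4 -0.1  0.  -0.2  0.6  0.5 -0.4 -0.2] zfixed [ 0.4951 -0.0367]
big [ 0.2985 -0.2028  0.0212] [ 4.2  3.1 -4.2 -5.   5.8  4.5 -3.8 -4.3] zfixed [ 0.2949 -0.2027]
coarse [0.6031 0.0772 0.003 ] [ 0.4 -0.1  0.5 -0.3  0.1  0.6  0.2  0.2] zfixed [0.6035 0.078 ]
lid [ 0.633  -0.0698  0.0027] [ 0.2  0.2 -0.1 -0.3 -0.   0.1  0.1 -0. ] zfixed [ 0.6334 -0.0695]
ring [0.429  0.1698 0.0675] [-0.4551  0.1004 -0.0861 -0.3555]
beaker [0.7442 0.0233 0.0312] [-0.4687  0.2512 -0.1774 -0.4276]
bottlecap [ 0.7264 -0.1704  0.0898] [ 0.062  -0.0278  0.0214  0.0582]
timer [ 0.7587 -0.0716  0.0112] [-0.0351  0.0175 -0.0132 -0.0333]
pen [ 0.3081 -0.0305  0.008 ] [-0.3811  0.0108 -0.0412 -0.315 ]
shaker nearcorner [ 0.3042  0.3734 -0.4504] [ 2.9987 -0.3901  0.5112  2.6854]
wristcam pos [ 0.2916 -0.5856  0.3727] axes rows [[ 0.3397 -0.9405 -0.0025]
 [-0.8995 -0.3256  0.2914]
 [-0.2748 -0.0968 -0.9566]]
in tool [ 0.0745  0.0004 -0.1425] [[ 0.9401  0.3409 -0.0008]
 [ 0.3409 -0.9401  0.0019]
 [-0.0001 -0.0021 -1.    ]]
```

View pics/c1.png

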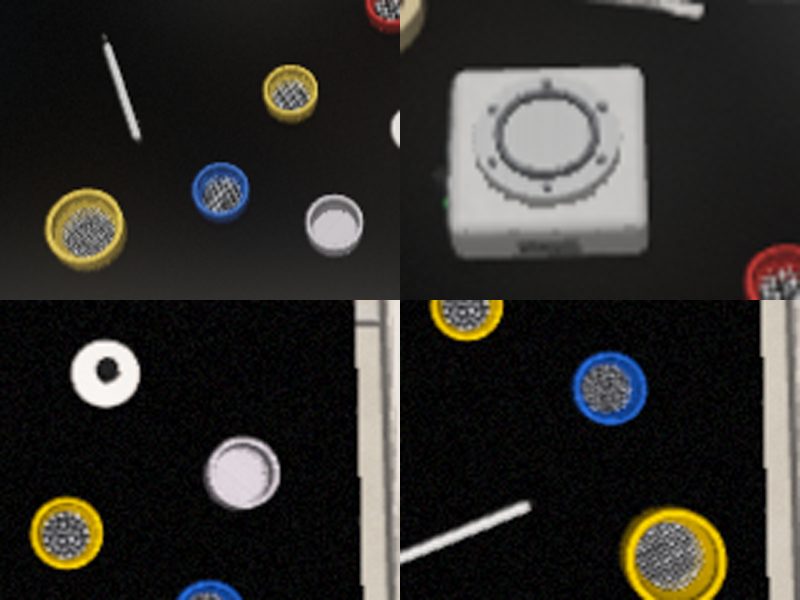

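The crop confirms the small yellow (crop ~(290,92)) fits the 58 mm model; the larger one at (85,228) misfits by 5 px. The pan is the cup at (334,224). Next is a close wrist-camera look at the shaker and pan.

```bash
cat >> h.py <<'E'
from workcell import manip,vision,monitor
np.set_printoptions(precision=4,suppress=True)
YAW=-np.pi/2
def quat(yaw): return (R.from_euler('z',yaw)*R.from_euler('x',np.pi)).as_quat()
Q=quat(YAW)
CAM=np.array([.0745,0,-.1425]); 
def viewpos(o,h,yaw=None):
    """TCP position at height h putting point o on the camera axis (axis tilts .287 back to the tool)"""
    yaw=YAW if yaw is None else yaw
    d=.0745-.287*(h+.1425-o[2]); ux=np.array([np.cos(yaw),np.sin(yaw)])
    return [*(np.array(o[:2])-ux*d),h]
def snap(name,fn=None):
    c=vision.get_calibration(name); im=vision.capture(name)
    if fn: cv2.imwrite(fn,im[:,:,::-1])
    return c,im
E
python3 - <<'E'
from h import *
cs=[vision.get_calibration(n) for n in("scene","top")]
print('mon',*tri(cs,[np.array(a)/1.5625 for a in((438,160),(217,236))]))
for yaw in(0,-np.pi/2,np.pi/2,np.pi):
    print(yaw,[manip.ik([x,y,z],quat(yaw)) is not None for x,y in((.429,.17),(.548,-.184),(.429,-.155),(.495,-.037),(.603,.077),(.633,-.07)) for z in(.03,.25)], manip.ik([.429,.17,.25],quat(yaw)))
E
```

```text
mon [0.6023 0.2386 0.167 ] [-0.9097  0.4994 -0.2941 -0.6973]
0 [True, True, True, True, True, True, True, True, True, True, True, True] [ 0.5582  0.0764 -1.0428  1.9728  0.0729  1.1313 -2.0852]
-1.5707963267948966 [True, True, True, True, True, False, True, True, True, True, True, True] [ 0.7698  0.1296 -1.2806  1.9683  0.1367  1.1396  2.5756]
1.5707963267948966 [True, True, True, True, True, True, True, True, True, True, True, True] [ 0.6741  0.0993 -1.1693  1.9701  0.1009  1.1345 -0.5362]
3.141592653589793 [True, True, True, True, True, True, True, True, True, True, True, True] [ 0.6481  0.0932 -1.1404  1.9707  0.0935  1.1336  1.0405]
```

```bash
sed -i 's/^YAW=.*/YAW=np.pi/' h.py
python3 - <<'E'
from h import *
import json
t=monitor.current_time
print(t())
G=dict(ring=(.429,.170,.068),pan=(.548,-.183,.02))
for k,hs in (('pan',(.16,.24)),('ring',(.30,.22))):
    for i,h in enumerate(hs):
        p=viewpos(G[k],h)
        manip.move_to(p,Q) if i==0 else manip.servo_line(p,vel=.15)
        manip.pause(.2)
        c,im=snap('wrist',f'raw_{k}_{i}.png'); np.savez(f'cal_{k}_{i}.npz',**c); print(k,h,t(),proj(c,[G[k]]),monitor.current_tool_pos())
v=[cv2.imread(f'raw_{k}_{i}.png') for k in('pan','ring') for i in(0,1)]
v=[cv2.resize(a,(400,300)) for a in v]
cv2.imwrite('pics/w1.png',np.vstack([np.hstack(v[:2]),np.hstack(v[2:])]))
E
```

```text
0.15
pan 0.16 2.35 [[258.9381 185.0976]] [ 0.5413 -0.1838  0.16  ]
pan 0.24 3.3083 [[257.3035 186.1541]] [ 0.5179 -0.1827  0.2388]
ring 0.3 4.9667 [[258.4729 184.7091]] [0.3965 0.1691 0.2999]
ring 0.22 5.925 [[257.5605 183.7583]] [0.4195 0.1702 0.2209]
```

View pics/w1.png

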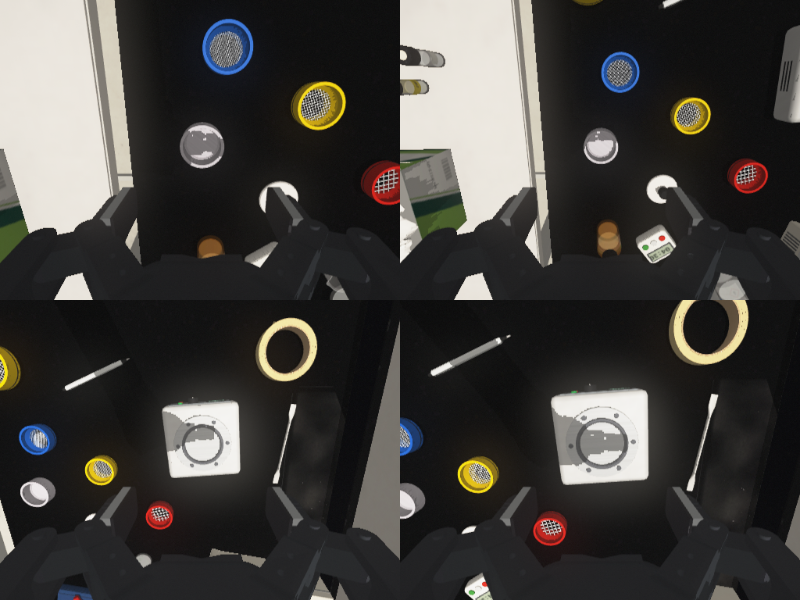

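The four views show the pan at (202,145)/(600,146), and the ring at (202,443)/(603,443) in the mosaic. Enlarged crops will give precise edges.

```bash
python3 - <<'E'
import cv2,numpy as np
from h import bbox,fit
o=[]
for k in('pan','ring'):
    for i in(0,1):
        a=cv2.imread(f'raw_{k}_{i}.png')[147:222,207:307]; o.append(cv2.resize(a,(400,300),interpolation=cv2.INTER_CUBIC))
cv2.imwrite('pics/w2.png',np.vstack([np.hstack(o[:2]),np.hstack(o[2:])]))
obs=[]
for i in(0,1):
    im=cv2.imread(f'raw_pan_{i}.png')[:,:,::-1].copy(); m=(im.max(2)>55).astype(np.uint8)
    n,l,st,ce=cv2.connectedComponentsWithStats(m); j=l[205-0,258]; 
    L=[q for q in range(1,n) if abs(st[q,0]+st[q,2]/2-258)<25 and abs(st[q,1]+st[q,3]/2-186)<25 and st[q,4]>200]
    print(st[L])
    x,y,w,h=st[max(L,key=lambda q:st[q,4])][:4]; obs.append((dict(np.load(f'cal_pan_{i}.npz')),np.array([x-.5,y-.5,x+w-.5,y+h-.5])))
print(*fit(obs,'pan',[.548,-.183,0]),fit(obs,'pan',[.548,-.183,0],0))
E
```

```text
[[ 230  156   57   60 2673]]
[[ 235  163   45   47 1652]]
[ 0.5481 -0.1838  0.0042] [-0.1309 -0.0234  0.5777 -0.38   -0.1574  0.4368 -0.4202  0.0856] (array([ 0.5493, -0.1838,  0.    ]), array([ 0.3047,  0.3954,  0.1327, -0.8367,  0.1152,  0.688 , -0.6787,
       -0.2006]))
```

View pics/w2.png

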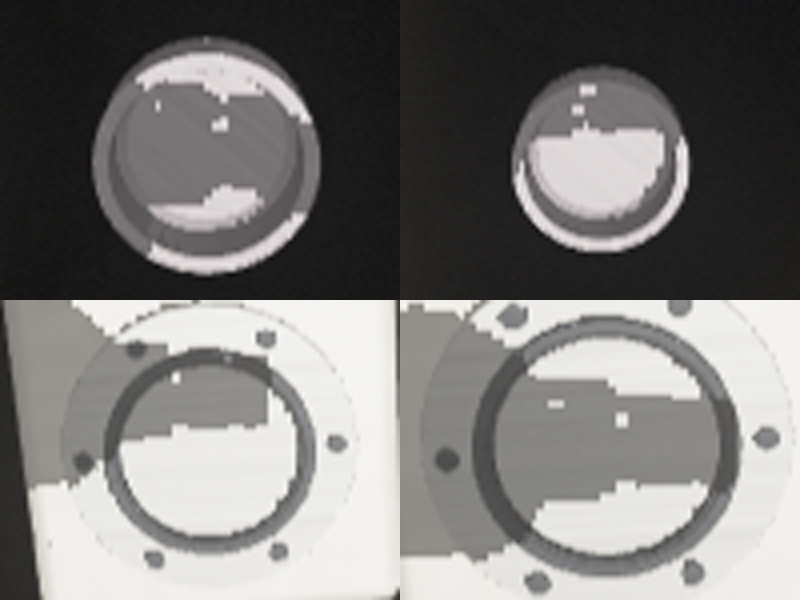

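The ring's outer edges in the crops are (103..317, 47..254) in view 0 and (72..341, 14..278) in view 1. I'll fit the ring, then fit the other parts in wrist views.

```bash
cat >> h.py <<'E'
def look(k,kind,col,g,hs=(.16,.24)):
    obs=[]
    for i,h in enumerate(hs):
        p=viewpos(g,h)
        manip.move_to(p,Q) if i==0 else manip.servo_line(p,vel=.2)
        manip.pause(.2)
        c,im=snap('wrist',f'raw_{k}_{i}.png'); obs.append((c,bbox(im,col,proj(c,[[g[0],g[1],.02]])[0])))
    x,r=fit(obs,kind,[*g[:2],0]); xz,rz=fit(obs,kind,[*g[:2],0],0)
    print(k,x,r.round(1),'z0',xz[:2],rz.round(1)); return x,xz
E
python3 - <<'E'
from h import *
A=np.array([[103,47,317,254],[72,14,341,278]])
obs=[(dict(np.load(f'cal_ring_{i}.npz')),(A[i]+.5)/4-.5+[207,147,207,147]) for i in(0,1)]
M=np.c_[.037*np.cos(t),.037*np.sin(t),0*t]
f=lambda p,z=None:np.concatenate([pbox(c,np.r_[M,M-[0,0,.006]]+[p[0],p[1],p[2] if z is None else z])-b for c,b in obs])
s=least_squares(f,[.429,.17,.068],x_scale=.01,diff_step=1e-3);print('ring',s.x,s.fun.round(2))
s=least_squares(lambda p:f(p,.068),[.429,.17],x_scale=.01,diff_step=1e-3);print('ring z68',s.x,s.fun.round(2))
look('coarse','sieve','red',(.6033,.0776,.02))
look('lid','lid','white',(.6333,-.0697,.012))
look('med','sieve','yellow',(.4951,-.0368,.02))
look('fine','sieve','blue',(.429,-.1545,.02))
print(monitor.current_time(),monitor.current_finger_gap())
E
```

```text
ring [0.4306 0.1708 0.0662] [ 0.05 -0.09 -0.19  0.22 -0.03  0.05  0.14 -0.15]
ring z68 [0.4301 0.1708] [-0.07 -0.2  -0.06  0.36 -0.24 -0.13  0.34  0.07]
coarse [ 0.6043  0.0766 -0.0005] [-0.1 -0.1  0.1 -0.3 -0.3  0.6  0.4 -0.1] z0 [0.6041 0.0766] [-0.2 -0.1  0.1 -0.2 -0.3  0.5  0.4 -0.1]
lid [ 0.6356 -0.07   -0.004 ] [-0.2  0.4  0.1 -0.4 -0.1 -0.2  0.2  0.2] z0 [ 0.6345 -0.07  ] [-0.6  0.1  0.5 -0.  -0.3 -0.4  0.5  0.4]
med [ 0.4956 -0.0379  0.0036] [ 0.1  0.4  0.4  0.3 -0.4 -0.3 -0.3 -0.6] z0 [ 0.4966 -0.0379] [ 0.5  0.8  0.  -0.1 -0.2 -0.1 -0.5 -0.9]
fine [ 0.4308 -0.1544  0.0009] [ 0.3 -0.3 -0.1 -0.  -0.   0.  -0.3  0.4] z0 [ 0.4311 -0.1544] [ 0.4 -0.2 -0.2 -0.1  0.   0.1 -0.3  0.3]
13.0417 0.08544278652643209
```

Heights match the text within 4 mm. Picking and placing the pan.

```bash
cat >> h.py <<'E'
def pick(xy,z,zc=.25,opn=.085,f=35):
    manip.grip(opn); p=np.array([*xy,z])
    manip.move_to(p+[0,0,.09],Q); manip.servo_line(p+[0,0,.02],vel=.15)
    hit=manip.servo_line(p,vel=.05,threshold=6)
    print('pick hit',hit,monitor.current_tool_pos()); manip.grip(0.0,f); manip.pause(.2)
    print(' gap',monitor.current_finger_gap(),'F',monitor.current_finger_force())
    manip.servo_line(p+[0,0,.03],vel=.06); manip.servo_line([*xy,zc],vel=.2)
    print(' gap',monitor.current_finger_gap(),monitor.current_tool_pos())
def place(xy,z,zc=.25,opn=.075,thr=4):
    """z: TCP height when home"""
    manip.servo_line([*xy,zc],vel=.2); manip.pause(.3)
    manip.servo_line([*xy,z+.014],vel=.1); manip.pause(.3)
    hit=manip.servo_line([*xy,z-.003],vel=.015,threshold=thr)
    p=monitor.current_tool_pos(); print('place hit',hit,p,'want z',z,'F',monitor.current_wrist_force(),'gap',monitor.current_finger_gap())
    return p
def release(opn=.075,up=.12):
    manip.grip(opn); manip.pause(.3); p=monitor.current_tool_pos()
    manip.servo_line(p+[0,0,.03],vel=.05); manip.servo_line(p+[0,0,up],vel=.2); print('t',monitor.current_time())
E
python3 - <<'E'
from h import *
pick((.5487,-.1838),.008)
place((.4303,.1708),.070)
c,im=snap('wrist'); c2,i2=snap('scene')
cv2.imwrite('pics/p1.png',cv2.cvtColor(np.hstack([cv2.resize(im[100:350,130:390],(400,384)),cv2.resize(i2[90:210,160:285],(400,384))]),cv2.COLOR_RGB2BGR))
E
```

```text
pick hit False [ 0.5485 -0.1836  0.0077]
 gap 0.05648862670630096 F 37.62420675717294
 gap 0.05647568818823315 [ 0.5477 -0.184   0.2485]
place hit True [0.4302 0.1707 0.0706] want z 0.07 F [-1.0699 -0.3188  4.7402] gap 0.05620381005154727
```

View pics/p1.png

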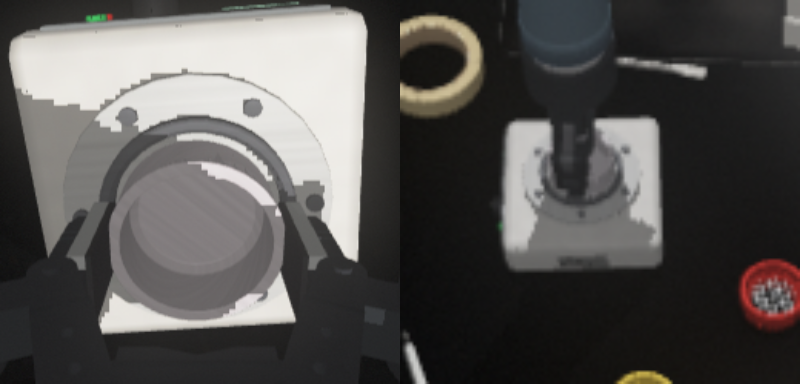

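The pan is inside the ring (wrist crop ring arc at (195,125)), with contact at the expected height. Releasing it and re-measuring.

```bash
python3 - <<'E'
from h import *
release()
o=[]
for i,h in enumerate((.24,.30)):
    manip.servo_line(viewpos((.4303,.1708,.085),h),vel=.2); manip.pause(.2)
    c,im=snap('wrist',f'raw_pp_{i}.png'); np.savez(f'cal_pp_{i}.npz',**c)
    print(proj(c,[[.4303,.1708,.089]]))
    o.append(cv2.resize(im[147:222,207:307],(400,300),interpolation=cv2.INTER_CUBIC))
cv2.imwrite('pics/p2.png',np.hstack(o)[:,:,::-1])
E
```

```text
t 25.075
[[258.5373 187.9737]]
[[257.6054 187.4401]]
```

View pics/p2.png

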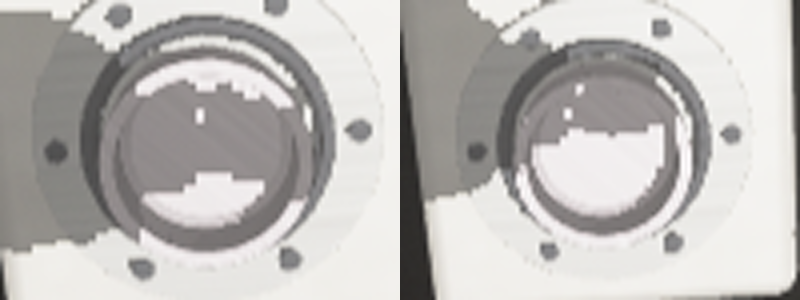

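```bash
python3 - <<'E'
from h import *
cs=[dict(np.load(f'cal_pp_{i}.npz')) for i in(0,1)]
raw=lambda A:(np.array(A)+.5)/4-.5+[207,147,207,147]
P=raw([[97,48,316,252],[115,68,291,241]]); 
rim=np.c_[.029*np.cos(t),.029*np.sin(t),0*t]
f=lambda p,z=None:np.concatenate([pbox(c,rim+[p[0],p[1],p[2] if z is None else z])-b for c,b in zip(cs,P)])
for z in(None,.089):
    s=least_squares(lambda p:f(p,z),[.43,.17,.089],x_scale=.01,diff_step=1e-3);print('pan rim',s.x,s.fun.round(1))
Rg=raw([[82,16,333,0],[97,40,311,0]]);M=np.c_[.037*np.cos(t),.037*np.sin(t),0*t]
g=lambda p:np.concatenate([(pbox(c,np.r_[M,M-[0,0,.006]]+[p[0],p[1],.068])-b)[:3] for c,b in zip(cs,Rg)])
s=least_squares(g,[.43,.17],x_scale=.01,diff_step=1e-3);print('ring',s.x,s.fun.round(1))
o=[cv2.resize(cv2.imread(f'raw_pp_{i}.png')[147:222,207:307],(800,600),interpolation=cv2.INTER_CUBIC) for i in(0,1)]
cv2.imwrite('pics/p3.png',o[0])
E
```

```text
pan rim [0.4273 0.1705 0.0889] [ 0.5  0.  -0.5  0.9 -0.3 -0.4  0.3 -0.7]
pan rim [0.4273 0.1705 0.089 ] [ 0.5  0.  -0.5  0.9 -0.3 -0.4  0.3 -0.7]
ring [0.4312 0.1708] [-0.7  0.2  0.7 -0.2 -0.2  0.1]
```

View pics/p3.png

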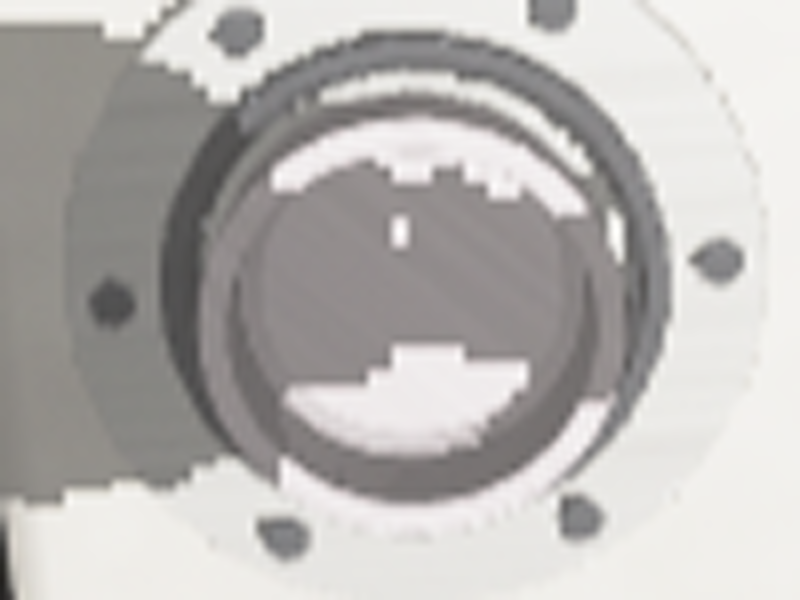

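```bash
python3 - <<'E'
from h import *
c=dict(np.load('cal_pp_0.npz'))
b=(np.array([200,120,625,536])+.5)/8-.5+[207,147,207,147]
rim=np.c_[.029*np.cos(t),.029*np.sin(t),0*t]
s=least_squares(lambda p:pbox(c,rim+[p[0],p[1],.089])-b,[.43,.17],x_scale=.01,diff_step=1e-3);print('pan rim',s.x,s.fun.round(1))
E
```

```text
pan rim [0.4306 0.1704] [-0.2  0.2  0.2 -0.3]
```

The rim's true outline in the enlarged crop is (200..625, 120..536), which puts the pan centred in the ring within 1 mm and at home height. Next, the fine sieve.

```bash
cat >> h.py <<'E'
def done(im_name,zt):
    manip.servo_line(viewpos((.4305,.1706,zt),zt+.15),vel=.2); manip.pause(.2)
    c,im=snap('wrist',im_name+'_raw.png'); c2,i2=snap('scene')
    q=proj(c,[[.4305,.1706,zt]])[0]; x,y=int(q[0])-60,int(q[1])-45; print('pred',q,'crop origin',x,y)
    a=cv2.resize(im[y:y+90,x:x+120],(480,360),interpolation=cv2.INTER_CUBIC); b=cv2.resize(i2[100:190,175:255],(320,360),interpolation=cv2.INTER_CUBIC)
    cv2.imwrite(f'pics/{im_name}.png',np.hstack([a,b])[:,:,::-1])
    r=pbox(c,np.c_[.029*np.cos(t),.029*np.sin(t),0*t]+[.4305,.1706,zt]); print('pred rim box in crop',((r-[x,y,x,y])+.5)*4)
E
python3 - <<'E'
from h import *
pick((.4310,-.1544),.010)
p=place((.4306,.1706),.090)
if abs(p[2]-.0905)<.002:
    release(); done('fine',.111)
E
```

```text
pick hit False [ 0.4307 -0.1542  0.0097]
 gap 0.05662837412149708 F 37.8034851886332
 gap 0.05712041826751739 [ 0.4299 -0.1541  0.2487]
place hit True [0.4305 0.1705 0.0906] want z 0.09 F [-0.1404 -0.0938  4.5556] gap 0.05672150775514587
t 38.6583
pred [258.506  187.0411] crop origin 198 142
pred rim box in crop [136.2526  75.6535 351.809  282.9977]
```

View pics/fine.png

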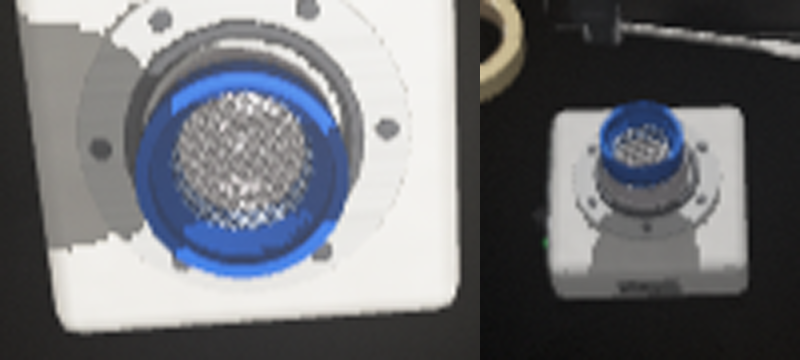

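The fine sieve is seated level; its rim spans (135..350, 68..278) against a predicted (136..352, 76..283), about 1.5 mm off. Next, the medium yellow.

```bash
python3 - <<'E'
from h import *
pick((.4960,-.0379),.010)
p=place((.4301,.1705),.112)
if abs(p[2]-.1125)<.002:
    release(); done('med',.133)
E
```

```text
pick hit False [ 0.4958 -0.0378  0.0097]
 gap 0.056571336314816485 F 39.630621881224215
 gap 0.055927040080372206 [ 0.4949 -0.0381  0.2486]
place hit True [0.43   0.1705 0.1126] want z 0.112 F [-1.1814 -0.4426  5.172 ] gap 0.05663120100031052
t 50.3583
pred [258.4544 187.0565] crop origin 198 142
pred rim box in crop [136.0441  75.7169 351.5994 283.0586]
```

View pics/med.png

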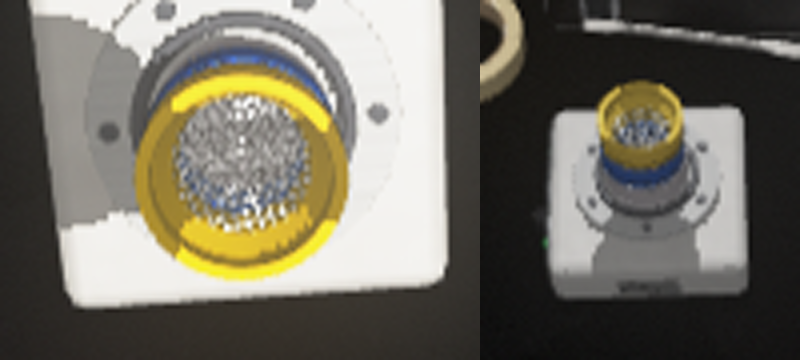

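The yellow is nested level: rim (136..349, 71..280), within ~1 mm. Next, the red.

```bash
python3 - <<'E'
from h import *
pick((.6042,.0766),.010)
p=place((.4303,.1706),.134)
if abs(p[2]-.1345)<.002:
    release(); done('coarse',.155)
E
```

```text
pick hit False [0.604  0.0766 0.0097]
 gap 0.05647250694510229 F 38.83926518261433
 gap 0.05664746949952776 [0.6034 0.0759 0.2483]
place hit True [0.4302 0.1706 0.1346] want z 0.134 F [-1.7428 -0.8234  5.5344] gap 0.05666583568048939
t 61.725
pred [258.2725 187.0019] crop origin 198 142
pred rim box in crop [135.34    75.5219 350.8335 282.8207]
```

View pics/coarse.png

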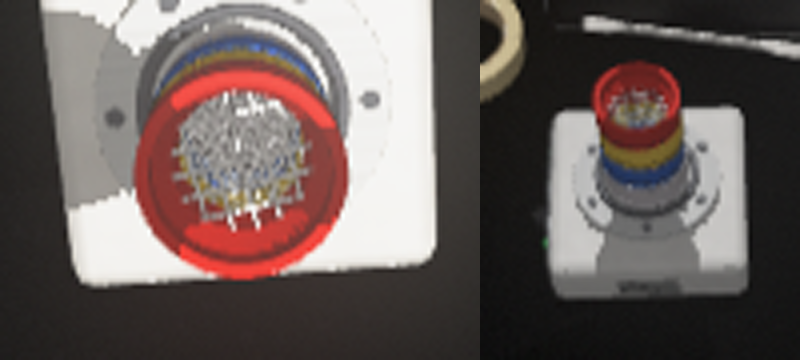

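The red is nested level: rim (135..350, 68..279). Finally the lid by its knob.

```bash
python3 - <<'E'
from h import *
pick((.6348,-.0700),.018,zc=.27,opn=.05,f=30)
p=place((.4300,.1706),.164,zc=.27)
if abs(p[2]-.1645)<.002:
    release(opn=.05); done('lid',.160)
E
```

```text
pick hit False [ 0.6346 -0.07    0.0177]
 gap 0.016194225301249605 F 29.413767457008362
 gap 0.01668966272397592 [ 0.6339 -0.0705  0.2682]
place hit True [0.4299 0.1706 0.1643] want z 0.164 F [-0.1783 -0.1805  4.4752] gap 0.016797780514623873
t 74.225
pred [258.2608 186.6951] crop origin 198 141
pred rim box in crop [135.3064  78.283  350.775  285.5965]
```

View pics/lid.png

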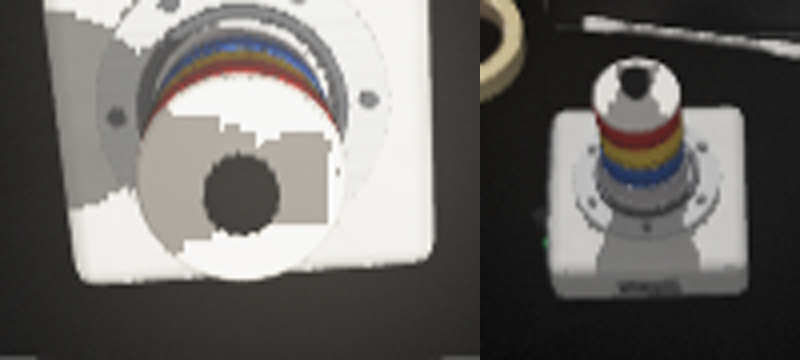

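The lid is level and centred at (240,178) with an even red edge below; the stack is complete and straight, and the gripper is clear.

```bash
python3 - <<'E'
from h import *
print(manip.sign_off())
E
```

```text
the job is handed in; nothing more can be done
None
```

The full stack (pan, blue, yellow, red, lid) is on the shaker. Each part was set down at its home height and released, the wrist and scene views show it level and straight, and the job was handed in at about 75 s; no verdict was shown.

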